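# Tidy the hand tools onto their shadow tiles

## Task

Tidy the bench: put the hammer, the pliers, the scraper and the screwdriver each back on the tile that bears its own painted outline, lying flat and squarely within the outline with its head over the outline's head. Do not shift or knock over the jar or the bottle.

Things in the scene. Friction and masses are not known exactly. Their poses are not given: they have to be found in the camera images.
- hammer_mid (a point): a small hammer lying flat, 130 long: wooden handle 20 wide and 20 high, with a steel cross head 70 wide, 18 long, 22 high near its front end (head centred 42 ahead of this point, the handle's end showing 15 beyond it). Sizes in mm. This point is the tool's centre, half-way up (10 mm above its underside); x runs along the tool from handle to head (working end), z up. Loose, 150 g or so.
- pliers_mid (a point): small pliers lying flat, 125 long, 14 high: two black rubber handles spreading to 59 wide at the rear, a steel joint 20 wide (from 14 behind this point to 20 ahead of it; grip across it here) and narrow jaws at the front. Sizes in mm. This point is the tool's centre, half-way up (7 mm above its underside); x runs along the tool from handle to head (working end), z up. Loose, 120 g or so.
- scraper_mid (a point): a wide-bladed hand scraper lying flat, 130 long: wooden handle 22 wide and 20 high from 65 behind this point to 15 ahead of it, then a thin triangular steel blade widening steadily to 66 at the front edge. Sizes in mm. This point is the tool's centre, half-way up (10 mm above its underside); x runs along the tool from handle to head (working end), z up. Loose, 80 g or so.
- driver_mid (a point): a stubby screwdriver lying flat, 111 long: thick wooden handle 28 wide and 26 high (flat-sided, does not roll) from 55 behind this point to 16 ahead of it, then a thin steel shank 7 wide. Sizes in mm. This point is the tool's centre, half-way up (13 mm above its underside); x runs along the tool from handle to head (working end), z up. Loose, 80 g or so.
- tile_hammer_head (a point): tile for the hammer: a fixed plywood tile 150 x 90 mm, 6 mm thick, with the black painted cross-headed (handle and a straight bar across it) outline of that tool, about 2 mm larger than the tool all round. This point is on the tile's top face, at the middle of its short edge at the outline's head end; x points from handle to head along the outline, z up. The place for the tool's centre is 75 mm back from this point, at x = -75 mm, y = 0.
- tile_pliers_head (a point): tile for the pliers: a fixed plywood tile 150 x 90 mm, 6 mm thick, with the black painted forked (two handles spreading at the rear, one pointed jaw in front) outline of that tool, about 2 mm larger than the tool all round. This point is on the tile's top face, at the middle of its short edge at the outline's head end; x points from handle to head along the outline, z up. The place for the tool's centre is 75 mm back from this point, at x = -75 mm, y = 0.
- tile_scraper_head (a point): tile for the scraper: a fixed plywood tile 150 x 90 mm, 6 mm thick, with the black painted fan-ended (slim handle, triangular blade widening to 66 mm) outline of that tool, about 2 mm larger than the tool all round. This point is on the tile's top face, at the middle of its short edge at the outline's head end; x points from handle to head along the outline, z up. The place for the tool's centre is 75 mm back from this point, at x = -75 mm, y = 0.
- tile_driver_head (a point): tile for the screwdriver: a fixed plywood tile 150 x 90 mm, 6 mm thick, with the black painted slim-shanked (thick handle, thin straight shank) outline of that tool, about 2 mm larger than the tool all round. This point is on the tile's top face, at the middle of its short edge at the outline's head end; x points from handle to head along the outline, z up. The place for the tool's centre is 75 mm back from this point, at x = -75 mm, y = 0.
- jar_mid (a point): white jar with brush and tool handles standing in it, 84 mm across, 115 mm high (200 with the handles); this point is on its axis, 57 mm up. A bystander: leave it alone.
- bottle_mid (a point): white plastic bottle, 56 mm across, 130 mm high; this point is on its axis, 65 mm up. A bystander: leave it alone.
Not all that is in view belongs to the job. Of the things like the part that bears driver_mid, leave any that is black or blue; of the rest the smaller one is meant.

How it is judged (in metres and radians):
At the end, for the whole second after the job is handed in: Each of the four tools lies flat on its own tile, its centre within 12 mm of the outline's centre both along and across the outline, turned no more than 0.2 rad from it and pointing the same way, released and at rest (x of hammer_mid in the frame of tile_hammer_head between -0.087 and -0.063 m and y of hammer_mid in the frame of tile_hammer_head between -0.012 and 0.012 m and z of hammer_mid in the frame of tile_hammer_head between 0.004 and 0.016 m and angle between the x axis of hammer_mid and the x axis of tile_hammer_head, either way round below 0.2 rad and x of tile_hammer_head in the frame of hammer_mid above 0.03 m and angle between each of hammer_mid, pliers_mid, scraper_mid, driver_mid's own z axis and vertical below 0.15 rad and linear speed of each of hammer, pliers, scraper, driver below 0.02 m/s and angular speed of each of hammer, pliers, scraper, driver below 0.2 rad/s and x of pliers_mid in the frame of tile_pliers_head between -0.087 and -0.063 m and y of pliers_mid in the frame of tile_pliers_head between -0.012 and 0.012 m and z of pliers_mid in the frame of tile_pliers_head between 0.001 and 0.013 m and angle between the x axis of pliers_mid and the x axis of tile_pliers_head, either way round below 0.2 rad and x of tile_pliers_head in the frame of pliers_mid above 0.03 m and x of scraper_mid in the frame of tile_scraper_head between -0.087 and -0.063 m and y of scraper_mid in the frame of tile_scraper_head between -0.012 and 0.012 m and z of scraper_mid in the frame of tile_scraper_head between 0.004 and 0.016 m and angle between the x axis of scraper_mid and the x axis of tile_scraper_head, either way round below 0.2 rad and x of tile_scraper_head in the frame of scraper_mid above 0.03 m and x of driver_mid in the frame of tile_driver_head between -0.087 and -0.063 m and y of driver_mid in the frame of tile_driver_head between -0.012 and 0.012 m and z of driver_mid in the frame of tile_driver_head between 0.007 and 0.019 m and angle between the x axis of driver_mid and the x axis of tile_driver_head, either way round below 0.2 rad and x of tile_driver_head in the frame of driver_mid above 0.03 m); the robot touches nothing.
It fails at once if the jar is shifted by more than 20 mm or knocked over (distance of jar_mid from where it was at the start of the episode above 0.02 m or angle between jar_mid's own z axis and vertical above 0.4 rad).
It fails at once if the bottle is shifted by more than 20 mm or knocked over (distance of bottle_mid from where it was at the start of the episode above 0.02 m or angle between bottle_mid's own z axis and vertical above 0.4 rad).
It also fails if it takes over 99 s, if anything falls off the work surface, if the arm or the gripper's body presses on something with over 40 N, if the wrist force passes 120 N, or if a joint passes its speed limit or range.

## Robot

A 7-joint arm with a two-finger parallel gripper is mounted at the origin on the work surface. World frame = base frame: x ahead of the robot, y to its left, z up, the work surface at z = 0. Lengths are in mm, angles in rad, forces in N, time in s.
With the tool pointing down it reaches from about 425 to 875 mm from the base axis. Payload 4.7 kg.
Tool frame: the origin (TCP) lies midway between the tips of the shut fingers; the grasp point (between the pads) lies robot.grip_point_offset behind it (robot.grip_point_offset is the distance from the TCP to the grasp point, in mm); z points along the fingers, y is the line along which they close (so a half turn about z gives the same grasp; the last joint's range is limited). The gripper opens to 87 mm and grips with 3 to 60 N. Pads are 19 mm wide; open, the fingers measure 117 mm over their backs; the gripper's body (75 mm by 190 mm) begins 51 mm behind the grasp point.
Start: joints at [1.16, 0.321, -0.07, 1.45, 0.023, 1.371, -0.057], TCP at [267.873, -592.261, 189.587] pointing down, gripper open.
Joint ranges: [-2.86, 2.86], [-0.3, 2.09], [-1.38, 1.24], [0.06, 2.45], [-1.56, 4.7], [0.09, 2.05], [-2.69, 2.69]. Speed limits (rad/s): [2.57, 2.57, 3.14, 3.14, 3.14, 3.14, 3.14].

## Interface

Orientations are given as a rotation vector (axis times angle).
In Python, from bench import monitor, cams, workorder, robot gives the robot as it stands. The module is installed in compiled form; this text tells all that it offers.
- The arm moves only by the shell command python3 -m pendant 'ROWS' [FORCE]. ROWS is a JSON object of lists of equal length, an entry for each row: "angular": the turn, a rotation vector about the tool's x, y, z in degrees, a list of three; "offset": the shift along the tool's x, y, z in mm, a list of three; "gripper": the opening, from 0 (shut) to 1 (fully open). In form: {"angular": [[rx, ry, rz], ...], "offset": [[x, y, z], ...], "gripper": [gripper, ...]}. A call has 1 to 8 rows; each row shifts and turns the commanded pose from where the row before left it, along the tool's axes as they then stand; what a row does not reach is not made up. A row lasts 1/8 s, in which the tool goes at most 62.5 mm and 10.7 degrees, less where a joint would pass 70% of its speed; a pose out of reach is approached as far as the arm can. A call is refused whole if a number of a shift passes 62.5 or a number of a turn 10.7, either way. A call with a gripper value outside its range is refused whole. The fingers move at their own pace and stop on an object; FORCE is the grip in N (left out, the last holds). Time passes only in rows, so rows that do not move let the fingers close. It gives the time, the measured TCP pose, the force, the opening and the grip force at its end, in the units of the state.
- monitor.state(): the state, without advancing time (a new reading comes with each control period).
- cams.grab_frame(name): name is "scene" or "top" or "wrist"; returns a dict with "img" (384x512x3 uint8, red, green, blue), "mtx" (3x3 intrinsics, pixels), "k1" (the pictures are not rectified: a ray, as slopes to the right and down, at radius r is drawn at 1 + k1 r^2 times it, then the intrinsics apply), "rvec" (rotation vector, rad) and "tvec" (3), from world to camera coordinates, as OpenCV has them. Camera axes: x right, y down, z forward; pixel columns grow to the right and rows downward; lengths in mm; the calibration is good to about 2 mm. A picture is of the moment at which its call begins. There is no depth.
- workorder.job_done(): hands the job in; it is judged then, once.
The state is a dict: "time": time; "joints": joint angles; "qvel": joint speeds; "joint_torque": joint torques, N m; "eef_pos": TCP position; "tool_rot": TCP orientation; "force": force on the tool from outside, world axes, zero at the start; "moment": the same for the moment, N m; "grip_width": opening from 0.0 (shut) to 1.0 (fully open); "gripper_force": force on a finger pad.
Only numpy, scipy, OpenCV 4.12 (cv2) and the standard library are available. Lean on these libraries where they do the work, as an engineer would, in place of code of your own. Each camera call takes 0.05 s, during which the arm holds its last target. There are 200 camera calls.

## Working session

There is one attempt and no reset: what is moved stays moved. The work goes in short steps, Python scripts to look and compute and a shell command to move; the robot and the scene stay as the last step left them, time stands still between calls to the robot, and variables do not carry over. Pictures are saved under pics/ and viewed, at most 14 in all, crops included, and the job is handed in when it is done.

```bash
mkdir -p pics
python3 - <<'E'
from bench import monitor,cams,robot
import cv2
print(monitor.state()); print(robot.grip_point_offset)
for n in ("top","scene"):
    f=cams.grab_frame(n); cv2.imwrite(f"pics/{n}0.png",cv2.resize(f["img"][:,:,::-1],(800,600),interpolation=cv2.INTER_CUBIC)); print({k:v for k,v in f.items() if k!="img"})
E
```

```text
{'time': 0.0, 'joints': array([ 1.16009078,  0.32182023, -0.0700868 ,  1.4516674 ,  0.0226294 ,
        1.37077503, -0.05691775]), 'qvel': array([-0.00113686,  0.00137536,  0.00100734, -0.00047834,  0.00080604,
       -0.00091953,  0.00031785]), 'joint_torque': array([ 4.46365621e-04, -4.91286278e+01, -4.03846074e-01, -3.12530708e+01,
       -6.39531109e-02,  4.38610185e-02,  1.86804737e-04]), 'eef_pos': array([ 267.58677091, -591.7024467 ,  188.46719581]), 'tool_rot': array([-3.06921582e+00, -6.61926684e-01,  8.13708927e-04]), 'force': array([-0.46980396, -0.08521458,  0.52492449]), 'moment': array([ 0.02975709, -0.04130067, -0.05490528]), 'gripper_force': 0.0, 'grip_width': 1.001641864890191}
18.700000000000003
{'mtx': array([[492.24959658,   0.        , 259.28188548],
       [  0.        , 492.24959658, 194.65156885],
       [  0.        ,   0.        ,   1.        ]]), 'k1': 0.04711811701382121, 'rvec': array([ 2.1564589 , -2.10533122,  0.16153845]), 'tvec': array([  -9.29700656,  511.54003179, 1545.80546077])}
{'mtx': array([[402.83470079,   0.        , 256.17383671],
       [  0.        , 402.83470079, 196.70270835],
       [  0.        ,   0.        ,   1.        ]]), 'k1': -0.13305710038486754, 'rvec': array([ 0.99251231,  2.42052562, -1.07972867]), 'tvec': array([ 376.54093679, -157.61384164, 1488.1175486 ])}
```

View pics/top0.png

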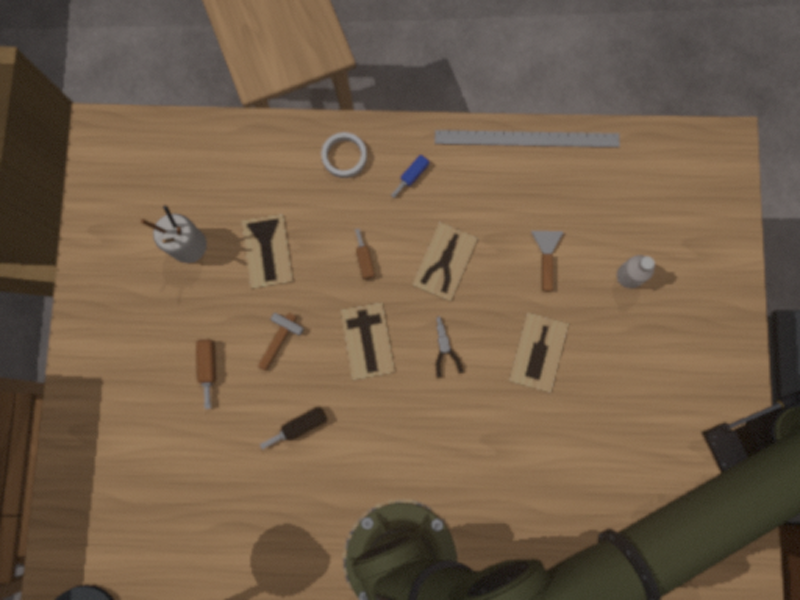

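View pics/scene0.png

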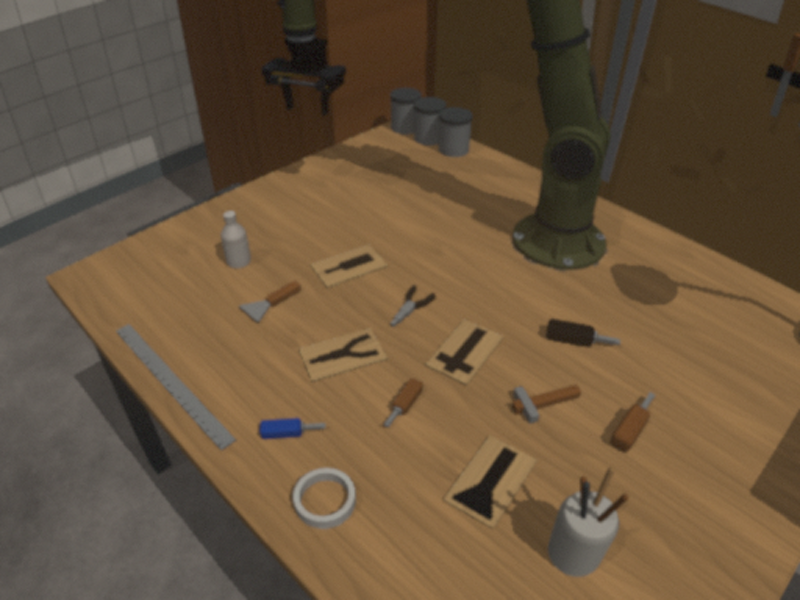

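The top view shows, at 800x600 scale, the hammer at (280,342), pliers at (447,347), scraper at (547,262), wooden drivers at (364,255) (smaller) and (205,370) (larger). The tiles are scraper (267,250), hammer (367,340), pliers (445,260) and driver (540,352). I'll zoom in for closer measuring.

```bash
cat > h.py <<'E'
import numpy as np,cv2
from bench import monitor,cams
def world(f,px,z):
    px=np.atleast_2d(np.float64(px)); K=f["mtx"]; d=np.array([f["k1"],0,0,0,0.])
    n=cv2.undistortPoints(px[:,None],K,d)[:,0]; R=cv2.Rodrigues(f["rvec"])[0]; C=-R.T@f["tvec"]
    r=np.c_[n,np.ones(len(n))]@R; return (C+r*((z-C[2])/r[:,2])[:,None])[:,:2]
def tool():
    s=monitor.state(); return s, cv2.Rodrigues(s["tool_rot"])[0]
E
python3 - <<'E'
from h import *; import pickle
f=cams.grab_frame("top"); pickle.dump(f,open("top.pkl","wb"))
c=f["img"][135:260,120:376,::-1]; cv2.imwrite("pics/crop1.png",cv2.resize(c,None,fx=3.125,fy=3.125,interpolation=cv2.INTER_CUBIC)[:600])
E
```

```text
(no output)
```

View pics/crop1.png

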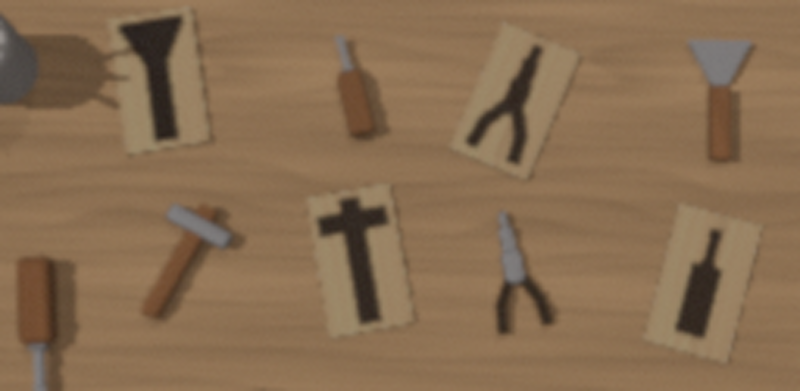

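Run:
```python
from h import *; import pickle
f=pickle.load(open("top.pkl","rb"))
W=lambda p,z: world(f,(np.float64(p)+.5)/3.125-.5+[120,135],z)
np.set_printoptions(precision=1,suppress=True)
for n,q in dict(scraper=[(108,22),(192,8),(212,140),(127,154)],pliers=[(505,22),(580,54),(528,180),(451,147)],hammer=[(307,199),(389,183),(413,322),(331,337)],driver=[(680,203),(762,226),(726,362),(645,338)]).items():
    w=W(q,6); h=(w[0]+w[1]-w[2]-w[3])/2; print("tile",n,w.mean(0),"yaw",np.degrees(np.arctan2(h[1],h[0])),"L",np.hypot(*h),"W",np.hypot(*(w[0]-w[1])))
for n,(t,h,z) in dict(scraper=((719,160),(720,40),10),driver=((361,136),(341,38),15),pliers=((526,327),(504,212),8),hammer=((153,315),(210,208),14),bigdriver=((35,258),(39,420),15)).items():
    w=W([t,h],z); d=w[1]-w[0]; print(n,w.mean(0),"yaw",np.degrees(np.arctan2(d[1],d[0])),"L",np.hypot(*d))
print(W([(0,55)],57),W([(171,211),(232,240)],20),W([(514,275),(514,262)],14))
```

```text
tile scraper [626.3 301.6] yaw 11.180967344604174 L 146.5705218263606 W 91.05858498707633
tile pliers [613.5 -79.1] yaw -21.423355099787813 L 148.10258246522622 W 87.43074625265415
tile hammer [439.   81.6] yaw 11.658494661830908 L 148.28477281035816 W 88.07796812477537
tile driver [ 424.5 -277. ] yaw -14.707004369256326 L 147.33648932380177 W 88.30777352435406
scraper [ 618.1 -294.1] yaw -0.6957975602079962 L 130.05378624720814
driver [622.2  96.6] yaw 13.167146839056256 L 108.83018716156145
pliers [432.7 -80.8] yaw 11.721668441335236 L 122.61489536430788
hammer [432.2 266.8] yaw -25.24881901365473 L 125.34240304234211
bigdriver [348.8 411.4] yaw -174.62248034765972 L 166.97888580817235
[[637.6 457.9]] [[483.9 279.6]
 [454.9 214.6]] [[425.8 -79.7]
 [439.4 -79.5]]
```

Lengths agree with the given sizes to within about 4%, and the small wooden driver measures 109 mm against 111. Next is a planning helper that converts a target into tool-axis rows.

```bash
cat >> h.py <<'E'
O=dict(scraper=(618,-294,-.7),driver=(622,97,13.2),pliers=(432.5,-80.5,11.7),hammer=(432,267,-25.2))
T=dict(scraper=(626.5,301.5,11.2),driver=(424.5,-277,-14.7),pliers=(613.5,-79,-21.4),hammer=(439,81.5,11.7))
def at(p,a): c=np.radians(p[2]); return p[0]+a*np.cos(c),p[1]+a*np.sin(c),p[2]
def plan(x,y,phi,z,n=8,start=None):
    """n equal rows (dx,dy,dz, turn about z) from the measured pose to x,y,z with tool-x yaw phi"""
    s,R=tool(); p=s["eef_pos"] if start is None else np.array(start[:3])
    a=np.arctan2(R[1,0],R[0,0]) if start is None else np.radians(start[3])
    d=(np.radians(phi)-a+np.pi)%(2*np.pi)-np.pi
    M=sum(np.array([[np.cos(b),np.sin(b)],[np.sin(b),-np.cos(b)]]) for b in a+d*np.arange(n)/n)
    q=np.linalg.solve(M,[x-p[0],y-p[1]])
    tilt=np.degrees(np.arccos(-R[2,2]))
    print("from",p.round(1),"yaw %.1f tilt %.1f t %.2f w %.2f"%(np.degrees(a),tilt,s["time"],s["grip_width"]),"| %d rows:"%n,np.r_[q,(p[2]-z)/n].round(2),"rz %.2f"%np.degrees(-d/n))
E
python3 - <<'E'
from h import *
x,y,p=at(O["scraper"],-28); plan(x,y,p,150,8); plan(x,y,p,150,10)
f=cams.grab_frame("top")
print(world(f,np.float64([(174,228)])/1.5625,115),world(f,np.float64([(188,251)])/1.5625,0),world(f,np.float64([(205,246)])/1.5625,20))
E
```

```text
from [ 267.6 -591.8  188.7] yaw 24.3 tilt 0.1 t 0.15 w 1.00 | 8 rows: [ 48.21 -27.14   4.84] rz 3.13
from [ 267.6 -591.8  188.7] yaw 24.3 tilt 0.1 t 0.15 w 1.00 | 10 rows: [ 38.45 -21.93   3.87] rz 2.50
[[642.91985747 467.18489434]] [[622.97778287 471.18286973]] [[630.09443746 430.00838292]]
```

```bash
python3 -m pendant '{"angular":[[0,0,3.1],[0,0,3.1],[0,0,3.1],[0,0,3.1],[0,0,3.1],[0,0,3.1],[0,0,3.1],[0,0,3.1]],"offset":[[48,-27,5],[48,-27,5],[48,-27,5],[48,-27,5],[48,-27,5],[48,-27,5],[48,-27,5],[48,-27,5]],"gripper":[1,1,1,1,1,1,1,1]}' 25
python3 - <<'E'
from h import *
plan(*at(O["scraper"],-28),4,4)
E
```

```text
time: 1.2
eef_pos: [589.5, -293.9, 149.4]
tool_rot: [3.141, -0.016, -0.0]
force: [-0.2, -1.0, 0.1]
grip_width: 1.0
gripper_force: 0.0
from [ 589.5 -293.9  149.4] yaw -0.6 tilt 0.0 t 1.20 w 1.00 | 4 rows: [ 0.12 -0.05 36.35] rz 0.03
```

```bash
cat >> h.py <<'E'
def overlay(cam,items,name):
    f=cams.grab_frame(cam); im=np.ascontiguousarray(f["img"][:,:,::-1])
    for p,z,L in items:
        w=np.array([[*at(p,a)[:2],z] for a in (-L/2,0,L/2)])
        q=cv2.projectPoints(w,f["rvec"],f["tvec"],f["mtx"],np.array([f["k1"],0,0,0,0.]))[0][:,0]
        print(q.round(0).tolist())
        for u in q: cv2.drawMarker(im,tuple(int(v) for v in u),(0,255,0),0,10,1)
    cv2.imwrite(name,im)
E
python3 -c "
from h import *
overlay('wrist',[(O['scraper'],10,130)],'pics/w1.png')"
```

```text
[[254.0, 204.0], [254.0, 152.0], [254.0, 96.0]]
```

View pics/w1.png

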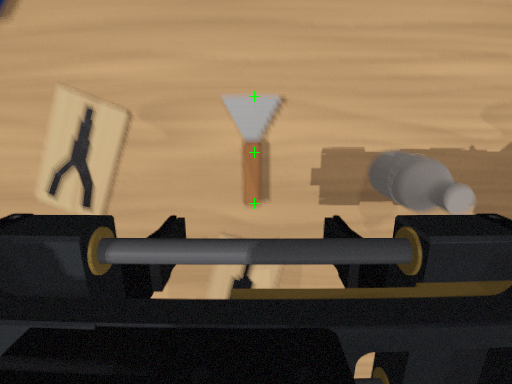

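The predicted marks sit on the scraper's blade edge (254,97) and handle end (254,204), so the measurement holds. Grasping now.

```bash
python3 -m pendant '{"angular":[[0,0,0],[0,0,0],[0,0,0],[0,0,0],[0,0,0],[0,0,0],[0,0,0],[0,0,0]],"offset":[[0,0,40],[0,0,40],[0,0,40],[0,0,20],[0,0,5],[0,0,0],[0,0,0],[0,0,0]],"gripper":[1,1,1,0.6,0.6,0,0,0]}' 25
python3 -m pendant '{"angular":[[0,0,0],[0,0,0],[0,0,0],[0,0,0],[0,0,0],[0,0,0],[0,0,0]],"offset":[[0,0,0],[0,0,0],[0,0,-10],[0,0,-30],[0,0,-40],[0,0,-40],[0,0,-20]],"gripper":[0,0,0,0,0,0,0]}' 25
python3 - <<'E'
from h import *
plan(*at(T["scraper"],-28),144,16)
E
```

```text
time: 2.25
eef_pos: [589.3, -295.4, 6.0]
tool_rot: [3.14, -0.013, 0.003]
force: [-1.1, 0.2, -0.3]
grip_width: 0.518
gripper_force: 0.0
time: 3.12
eef_pos: [589.7, -295.5, 148.0]
tool_rot: [3.139, -0.013, 0.006]
force: [-0.6, -0.9, 0.0]
grip_width: 0.005
gripper_force: 0.0
from [ 589.7 -295.5  148. ] yaw -0.5 tilt 0.3 t 3.12 w 0.01 | 16 rows: [  3.81 -36.84   0.25] rz -0.73
```

The fingers are slower than I allowed, so the lift began before they closed. I'll check whether the scraper moved.

```bash
python3 -m pendant '{"angular":[[0,0,0],[0,0,0]],"offset":[[0,0,0],[0,0,0]],"gripper":[1,1]}' 25
python3 -c "
from h import *
overlay('wrist',[(O['scraper'],10,130)],'pics/w2.png');print(monitor.state()['grip_width'])"
```

```text
time: 3.38
eef_pos: [587.4, -294.5, 142.6]
tool_rot: [-3.14, 0.013, 0.004]
force: [-0.4, 0.3, -0.4]
grip_width: 0.147
gripper_force: 0.0
[[254.0, 203.0], [254.0, 151.0], [254.0, 93.0]]
0.19163997852648482
```

View pics/w2.png

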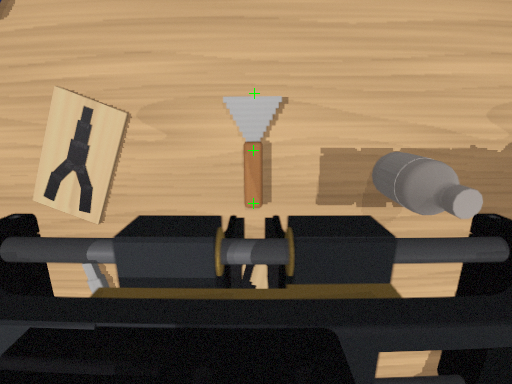

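The scraper has hardly moved (2–4 mm at most). I'll descend again and give the fingers time.

```bash
python3 -m pendant '{"angular":[[0,0,0],[0,0,0],[0,0,0],[0,0,0],[0,0,0],[0,0,0],[0,0,0],[0,0,0]],"offset":[[0,0,0],[0,0,30],[0,0,30],[0,0,30],[0,0,30],[0,0,15],[0,0,6],[0,0,0]],"gripper":[0.6,0.6,0.6,0.6,0.6,0.6,0.6,0]}' 25
python3 -m pendant '{"angular":[[0,0,0],[0,0,0],[0,0,0],[0,0,0],[0,0,0],[0,0,0]],"offset":[[0,0,0],[0,0,0],[0,0,0],[0,0,0],[0,0,0],[0,0,0]],"gripper":[0,0,0,0,0,0]}' 25
```

```text
time: 4.42
eef_pos: [588.7, -295.1, 3.9]
tool_rot: [3.141, -0.013, 0.001]
force: [-0.3, -0.4, -0.2]
grip_width: 0.551
gripper_force: 0.0
time: 5.18
eef_pos: [588.4, -295.0, 3.5]
tool_rot: [3.141, -0.013, -0.0]
force: [-0.1, 0.6, 0.5]
grip_width: 0.007
gripper_force: 0.0
```

```bash
python3 -c "
from h import *
overlay('wrist',[(O['scraper'],10,130)],'pics/w3.png')
f=cams.grab_frame('scene');cv2.imwrite('pics/s1.png',cv2.resize(f['img'][120:260,60:320,::-1],None,fx=3,fy=3))
a=cv2.imread('pics/w3.png');b=cv2.imread('pics/s1.png')
c=np.zeros((600,800,3),np.uint8);b=cv2.resize(b,(780,420))[:,100:];c[:216]=0
c[:300,:400]=cv2.resize(a,(400,300));c[300:600,:]=cv2.resize(b,(800,300));cv2.imwrite('pics/c3.png',c)"
```

```text
[[252.0, 259.0], [253.0, 175.0], [253.0, 76.0]]
```

View pics/c3.png

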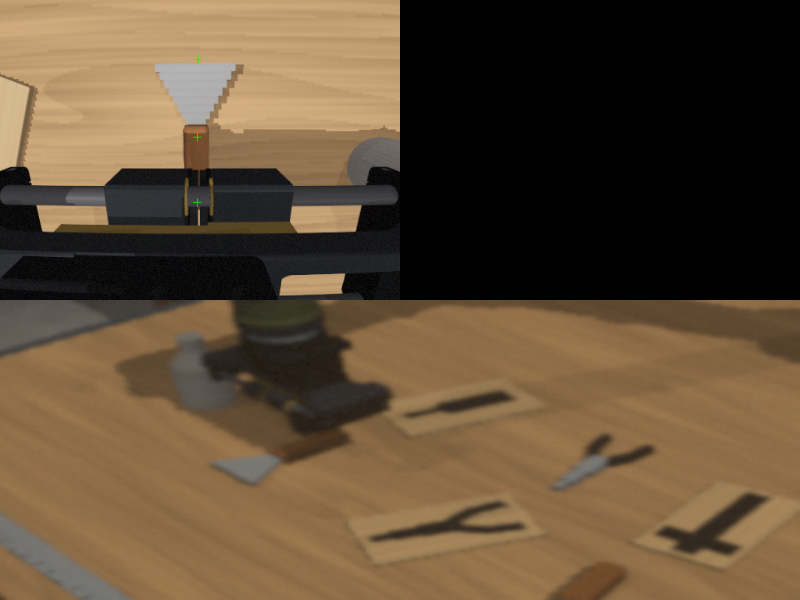

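Run:
```python
from h import *
f=cams.grab_frame("wrist"); s,R=tool(); print(s["eef_pos"],s["grip_width"],s["gripper_force"],s["joints"].round(2),s["force"].round(1))
P=np.array([[0,0,0],[0,43,0],[0,-43,0],[0,0,-18.7],[0,43,-18.7],[0,0,-70],[0,95,-70.],[9,0,0]])@R.T+s["eef_pos"]
print(cv2.projectPoints(P,f["rvec"],f["tvec"],f["mtx"],np.array([f["k1"],0,0,0,0.]))[0][:,0].round(0).tolist())
C=-cv2.Rodrigues(f["rvec"])[0].T@f["tvec"]; print(C,f["mtx"][0,0], (R.T@(C-s["eef_pos"])))
im=f["img"][150:300,180:330,::-1]; cv2.imwrite("pics/w4.png",cv2.resize(im,(600,600),interpolation=cv2.INTER_NEAREST))
```

```text
[ 588.36411978 -294.94189419    3.49539415] 0.003885998126878036 0.0 [ 0.61  0.49 -0.25  1.62  0.13  1.05 -1.25] [-0.5 -0.  -0. ]
[[254.0, 213.0], [312.0, 213.0], [197.0, 213.0], [254.0, 222.0], [317.0, 222.0], [254.0, 258.0], [439.0, 257.0], [254.0, 201.0]]
[ 656.30935722 -295.46159571  199.67143137] 276.82009714444786 [ 6.79276122e+01 -2.61918182e-02 -1.96182827e+02]
```

View pics/w4.png

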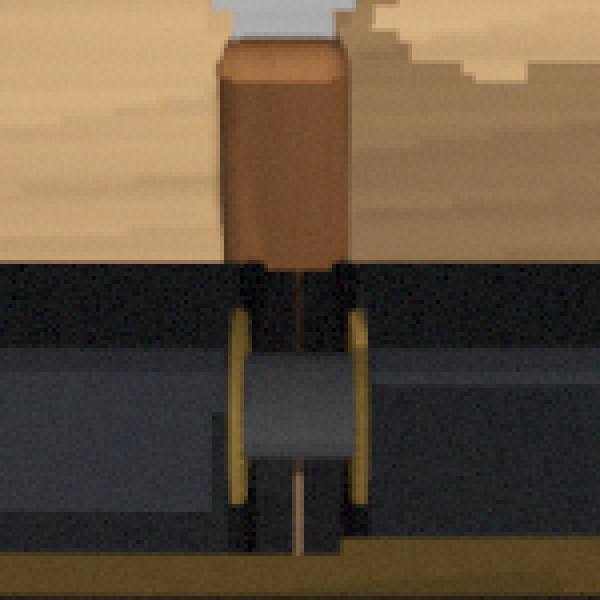

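The picture shows the fingers shut (gap at about x=254, y=216 and down) above or behind an unmoved handle, although TCP z reads 3.5. I'll check the true tip height with a gentle touch on bare table behind the handle.

```bash
python3 -m pendant '{"angular":[[0,0,0],[0,0,0],[0,0,0],[0,0,0],[0,0,0],[0,0,0],[0,0,0],[0,0,0]],"offset":[[0,0,-40],[-30,0,0],[-30,0,0],[0,0,20],[0,0,14],[0,0,0],[0,0,3],[0,0,3]],"gripper":[0,0,0,0,0,0,0,0]}' 25
python3 -m pendant '{"angular":[[0,0,0],[0,0,0]],"offset":[[0,0,2],[0,0,2]],"gripper":[0,0]}' 25;
python3 -m pendant '{"angular":[[0,0,0],[0,0,0]],"offset":[[0,0,0],[0,0,0]],"gripper":[0,0]}' 25
python3 - <<'E'
from h import *
f=cams.grab_frame("wrist"); cv2.imwrite("pics/w5.png",f["img"][:,:,::-1])
E
```

```text
time: 6.32
eef_pos: [529.2, -294.5, 3.7]
tool_rot: [3.141, -0.012, 0.001]
force: [0.1, -0.4, -0.4]
grip_width: 0.002
gripper_force: 0.0
time: 6.58
eef_pos: [528.5, -294.5, -0.4]
tool_rot: [3.141, -0.013, 0.0]
force: [0.2, -0.3, 0.1]
grip_width: 0.007
gripper_force: 0.0
time: 6.82
eef_pos: [528.5, -294.5, -0.3]
tool_rot: [3.141, -0.013, 0.0]
force: [-0.0, 0.3, -0.1]
grip_width: 0.004
gripper_force: 0.0
```

At z = -0.3 there is no contact, so the real tips are above the reported TCP. I'll keep feeling downward.

```bash
python3 -m pendant '{"angular":[[0,0,0],[0,0,0],[0,0,0]],"offset":[[0,0,3],[0,0,3],[0,0,3]],"gripper":[0,0,0]}' 25
```

```text
time: 7.25
eef_pos: [528.3, -294.4, -9.8]
tool_rot: [-3.142, 0.013, 0.0]
force: [0.4, -0.5, 0.2]
grip_width: 0.005
gripper_force: 0.0
```

View pics/w5.png

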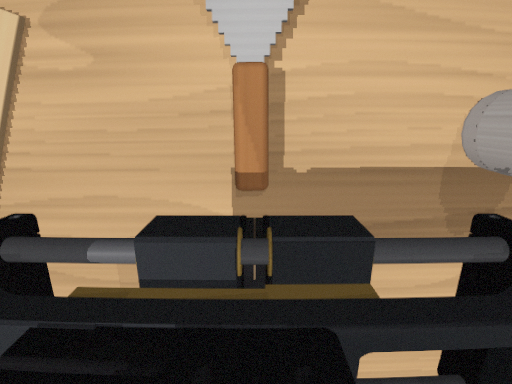

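The scraper lies straight ahead, its tail at (252,189), undisturbed. There is still no contact at -10, so I'll continue.

```bash
python3 -m pendant '{"angular":[[0,0,0],[0,0,0],[0,0,0]],"offset":[[0,0,2],[0,0,2],[0,0,2]],"gripper":[0,0,0]}' 25
```

```text
time: 7.62
eef_pos: [528.5, -294.5, -15.6]
tool_rot: [3.141, -0.013, 0.0]
force: [-0.4, 0.5, 0.4]
grip_width: 0.005
gripper_force: 0.0
```

```bash
python3 -m pendant '{"angular":[[0,0,0],[0,0,0]],"offset":[[0,0,2],[0,0,2]],"gripper":[0,0]}' 25
```

```text
time: 7.88
eef_pos: [528.4, -294.5, -19.6]
tool_rot: [3.141, -0.013, -0.0]
force: [0.8, -0.1, 0.2]
grip_width: 0.006
gripper_force: 0.0
```

```bash
python3 -m pendant '{"angular":[[0,0,0],[0,0,0]],"offset":[[0,0,2],[0,0,2]],"gripper":[0,0]}' 25
```

```text
time: 8.12
eef_pos: [528.4, -294.5, -23.6]
tool_rot: [3.141, -0.013, 0.0]
force: [0.1, 1.4, -0.4]
grip_width: 0.003
gripper_force: 0.0
```

```bash
python3 -m pendant '{"angular":[[0,0,0],[0,0,0]],"offset":[[0,0,2],[0,0,2]],"gripper":[0,0]}' 25
```

```text
time: 8.38
eef_pos: [528.4, -294.5, -27.6]
tool_rot: [3.141, -0.013, 0.0]
force: [0.1, 0.4, 0.2]
grip_width: 0.007
gripper_force: 0.0
```

```bash
python3 -m pendant '{"angular":[[0,0,0],[0,0,0]],"offset":[[0,0,2],[0,0,1]],"gripper":[0,0]}' 25
python3 - <<'E'
from h import *
f=cams.grab_frame("wrist"); cv2.imwrite("pics/w6.png",f["img"][:,:,::-1])
print(world(f,[(252,189)],0))
E
```

```text
time: 8.62
eef_pos: [528.3, -294.4, -30.7]
tool_rot: [-3.142, 0.013, 0.0]
force: [-0.1, -0.4, -0.2]
grip_width: 0.005
gripper_force: 0.0
[[ 554.28543589 -293.15383246]]
```

View pics/w6.png

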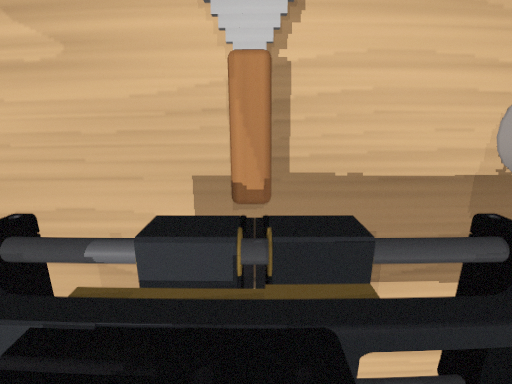

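Run:
```python
from h import *
f=cams.grab_frame("scene")
p=np.array([267.6,-591.8,188.5]); d=np.array([.41,-.91,0])
for h in (0,18.7,35,70): print(h,(cv2.projectPoints(np.array([p+48*d,p-48*d])+[0,0,h],f["rvec"],f["tvec"],f["mtx"],np.array([f["k1"],0,0,0,0.]))[0][:,0]*1.5625).round(0).tolist())
```

```text
0 [[291.0, 121.0], [325.0, 127.0]]
18.7 [[290.0, 114.0], [324.0, 120.0]]
35 [[289.0, 108.0], [324.0, 114.0]]
70 [[288.0, 95.0], [323.0, 100.0]]
```

In the first scene picture the fingertips sit about 35 mm above where the reported TCP projects. So contact should come near a reading of -34. Two more small steps.

```bash
python3 -m pendant '{"angular":[[0,0,0],[0,0,0]],"offset":[[0,0,1.5],[0,0,1.5]],"gripper":[0,0]}' 25
python3 -c "
from h import *
print(monitor.state()['force'])"
```

```text
time: 8.98
eef_pos: [528.5, -294.6, -32.6]
tool_rot: [3.141, -0.013, -0.0]
force: [-3.4, 1.5, 12.4]
grip_width: 0.007
gripper_force: 6.2
[-3.42870409  1.48494404 12.41749933]
```

Contact at a reading of -32.5, so true tip height = reading + 32.5. I'll re-grasp with that offset.

```bash
python3 -m pendant '{"angular":[[0,0,0],[0,0,0],[0,0,0],[0,0,0],[0,0,0],[0,0,0],[0,0,0],[0,0,0]],"offset":[[0,0,-25],[0,0,-25],[20,0,0],[20,0,0],[21,0,0],[0,0,20],[0,0,20],[0,0,5]],"gripper":[0.6,0.6,0.6,0.6,0.6,0.6,0.6,0]}' 25
python3 -m pendant '{"angular":[[0,0,0],[0,0,0],[0,0,0],[0,0,0],[0,0,0]],"offset":[[0,0,0],[0,0,0],[0,0,0],[0,0,0],[0,0,0]],"gripper":[0,0,0,0,0]}' 25
```

```text
time: 9.98
eef_pos: [586.1, -294.4, -31.8]
tool_rot: [-3.14, 0.014, 0.009]
force: [-0.8, 0.3, 0.1]
grip_width: 0.544
gripper_force: 0.0
time: 10.6
eef_pos: [589.9, -295.2, -27.6]
tool_rot: [3.141, -0.013, 0.002]
force: [-0.5, 0.2, 4.0]
grip_width: 0.253
gripper_force: 24.9
```

Gripped: 0.253 × 87 = 22 mm. Lift, then plan the transfer.

```bash
python3 -m pendant '{"angular":[[0,0,0],[0,0,0],[0,0,0],[0,0,0],[0,0,0]],"offset":[[0,0,-15],[0,0,-35],[0,0,-40],[0,0,-35],[0,0,-15]],"gripper":[0,0,0,0,0]}' 25
python3 - <<'E'
from h import *
plan(*at(T["scraper"],-28),112,14)
E
```

```text
time: 11.22
eef_pos: [590.7, -295.5, 114.7]
tool_rot: [3.14, -0.013, 0.006]
force: [0.2, 0.5, -0.1]
grip_width: 0.25
gripper_force: 24.9
from [ 590.7 -295.5  114.7] yaw -0.5 tilt 0.2 t 11.22 w 0.25 | 14 rows: [  4.25 -42.12   0.19] rz -0.83
```

```bash
python3 -m pendant '{"angular":[[0,0,-0.8],[0,0,-0.8],[0,0,-0.8],[0,0,-0.8],[0,0,-0.8],[0,0,-0.8],[0,0,-0.8]],"offset":[[4,-42,0],[4,-42,0],[4,-42,0],[4,-42,0],[4,-42,0],[4,-42,0],[4,-42,0]],"gripper":[0,0,0,0,0,0,0]}' 25
python3 -m pendant '{"angular":[[0,0,-0.8],[0,0,-0.8],[0,0,-0.8],[0,0,-0.8],[0,0,-0.8],[0,0,-0.8],[0,0,-0.8],[0,0,-0.4]],"offset":[[4,-42,0],[4,-42,0],[4,-42,0],[4,-42,0],[4,-42,0],[4,-42,0],[4,-42,0],[0,0,0]],"gripper":[0,0,0,0,0,0,0,0]}' 25
python3 - <<'E'
from h import *
plan(*at(T["scraper"],-28),-21,4)
overlay('wrist',[(T['scraper'],6,150)],'pics/w7.png')
E
```

```text
time: 12.1
eef_pos: [606.6, 1.0, 110.7]
tool_rot: [3.138, 0.142, -0.002]
force: [0.3, 0.4, -1.0]
grip_width: 0.25
gripper_force: 24.9
time: 13.1
eef_pos: [593.6, 300.2, 110.6]
tool_rot: [-3.123, -0.317, 0.004]
force: [0.9, 0.1, -0.7]
grip_width: 0.25
gripper_force: 24.9
from [593.6 300.2 110.6] yaw 11.6 tilt 0.2 t 13.10 w 0.25 | 4 rows: [ 1.12  1.29 32.91] rz 0.10
[[259.0, 218.0], [260.0, 152.0], [261.0, 79.0]]
```

View pics/w7.png

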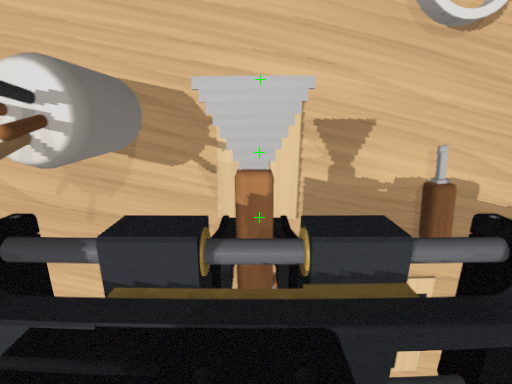

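The scraper is held straight, blade edge at y≈76 and handle front at y≈170, and the jar is well clear at the left. Before lowering I'll check its lengthwise position in the grip.

Run:
```python
from h import *
f=cams.grab_frame("wrist"); s,R=tool()
P=np.array([[43,0,-48.5],[93,0,-29],[103,0,-29],[43,11,-48.5],[43,-11,-48.5]])@R.T+s["eef_pos"]
print(cv2.projectPoints(P,f["rvec"],f["tvec"],f["mtx"],np.array([f["k1"],0,0,0,0.]))[0][:,0].round(0).tolist())
plan(*at(T["scraper"],-28),-21,4)
```

```text
[[259.0, 166.0], [260.0, 72.0], [260.0, 54.0], [280.0, 166.0], [239.0, 165.0]]
from [596.  294.5 110.5] yaw 11.2 tilt 0.1 t 13.20 w 0.25 | 4 rows: [ 0.83 -0.22 32.87] rz 0.00
```

Within about 2 mm; I'll add that and lower.

```bash
python3 -m pendant '{"angular":[[0,0,0],[0,0,0],[0,0,0],[0,0,0],[0,0,0],[0,0,0],[0,0,0],[0,0,0]],"offset":[[2,0,30],[2,0,40],[1,0,35],[0,0,18],[0,0,7],[0,0,2],[0,0,0],[0,0,0]],"gripper":[0,0,0,0,0,0,0,0.5]}' 25
python3 -m pendant '{"angular":[[0,0,0],[0,0,0],[0,0,0],[0,0,0],[0,0,0],[0,0,0],[0,0,0],[0,0,0]],"offset":[[0,0,0],[0,0,0],[0,0,0],[0,0,-15],[0,0,-35],[0,0,-40],[0,0,-30],[0,0,0]],"gripper":[0.5,0.5,0.5,0.5,0.6,0.6,0.6,0.6]}' 25
python3 - <<'E'
from h import *
plan(*at(O["driver"],-12),90,6)
E
```

```text
time: 14.2
eef_pos: [602.4, 296.2, -19.2]
tool_rot: [-3.126, -0.305, -0.003]
force: [-0.2, -0.6, 0.4]
grip_width: 0.304
gripper_force: 0.0
time: 15.2
eef_pos: [603.7, 297.2, 104.0]
tool_rot: [-3.124, -0.305, -0.011]
force: [-0.3, 0.5, -0.6]
grip_width: 0.598
gripper_force: 0.0
from [603.7 297.2 104. ] yaw 11.1 tilt 0.4 t 15.20 w 0.60 | 6 rows: [-5.95 33.32  2.33] rz -0.34
```

```bash
python3 -m pendant '{"angular":[[0,0,-0.3],[0,0,-0.3],[0,0,-0.3],[0,0,-0.3],[0,0,-0.3],[0,0,-0.3],[0,0,0],[0,0,0]],"offset":[[-6,33,2],[-6,33,2],[-6,33,2],[-6,33,2],[-6,33,2],[-6,33,2],[0,0,0],[0,0,0]],"gripper":[0.6,0.6,0.6,0.6,0.6,0.6,0.6,0.6]}' 25
python3 - <<'E'
from h import *
plan(*at(O["driver"],-12),-27,4)
E
```

```text
time: 16.2
eef_pos: [606.6, 95.6, 87.2]
tool_rot: [-3.121, -0.355, 0.001]
force: [0.1, 1.3, -0.2]
grip_width: 0.599
gripper_force: 0.0
from [606.6  95.6  87.2] yaw 13.0 tilt 0.1 t 16.20 w 0.60 | 4 rows: [ 0.83  0.53 28.55] rz -0.06
```

```bash
python3 -m pendant '{"angular":[[0,0,0],[0,0,0],[0,0,0],[0,0,0],[0,0,0],[0,0,0],[0,0,0],[0,0,0]],"offset":[[2,1,30],[1,1,40],[0,0,30],[0,0,11],[0,0,3],[0,0,0],[0,0,0],[0,0,0]],"gripper":[0.6,0.6,0.6,0.6,0.6,0,0,0]}' 25
python3 -m pendant '{"angular":[[0,0,0],[0,0,0],[0,0,0],[0,0,0],[0,0,0],[0,0,0],[0,0,0],[0,0,0]],"offset":[[0,0,0],[0,0,0],[0,0,0],[0,0,-15],[0,0,-35],[0,0,-40],[0,0,-25],[0,0,0]],"gripper":[0,0,0,0,0,0,0,0]}' 25
python3 - <<'E'
from h import *
plan(*at(T["driver"],-12),88,12)
overlay('wrist',[],'pics/w8.png')
f=cams.grab_frame("wrist"); s,R=tool()
P=np.array([[28,0,-54],[67.5,0,-40],[-43,0,-53]])@R.T+s["eef_pos"]
print(cv2.projectPoints(P,f["rvec"],f["tvec"],f["mtx"],np.array([f["k1"],0,0,0,0.]))[0][:,0].round(0).tolist())
E
```

```text
time: 17.2
eef_pos: [611.2, 93.3, -25.5]
tool_rot: [3.121, 0.354, 0.002]
force: [0.1, -0.3, 0.5]
grip_width: 0.341
gripper_force: 0.3
time: 18.2
eef_pos: [612.1, 93.6, 91.1]
tool_rot: [3.121, 0.354, 0.007]
force: [-0.4, -0.7, -1.6]
grip_width: 0.324
gripper_force: 24.8
from [612.1  93.6  91.1] yaw 12.9 tilt 0.3 t 18.20 w 0.32 | 12 rows: [-16.91  30.85   0.26] rz 2.30
[[255.0, 197.0], [255.0, 121.0], [255.0, 308.0]]
```

View pics/w8.png

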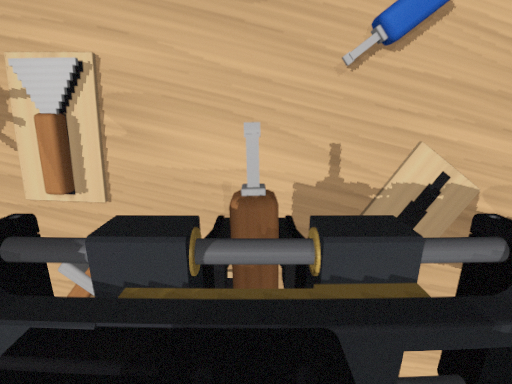

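The driver is held straight: tip at (252,122) against 121 predicted. The scraper lies on its tile at the left. On to the driver tile.

```bash
python3 -m pendant '{"angular":[[0,0,2.3],[0,0,2.3],[0,0,2.3],[0,0,2.3],[0,0,2.3],[0,0,2.3]],"offset":[[-17,31,0],[-17,31,0],[-17,31,0],[-17,31,0],[-17,31,0],[-17,31,0]],"gripper":[0,0,0,0,0,0]}' 25
python3 -m pendant '{"angular":[[0,0,2.3],[0,0,2.3],[0,0,2.3],[0,0,2.3],[0,0,2.3],[0,0,2.3],[0,0,0],[0,0,0]],"offset":[[-17,31,0],[-17,31,0],[-17,31,0],[-17,31,0],[-17,31,0],[-17,31,0],[0,0,0],[0,0,0]],"gripper":[0,0,0,0,0,0,0,0]}' 25
python3 - <<'E'
from h import *
plan(*at(T["driver"],-12),-19,4)
E
```

```text
time: 19.05
eef_pos: [530.7, -104.5, 86.5]
tool_rot: [-3.141, 0.026, 0.005]
force: [0.4, 0.7, -1.0]
grip_width: 0.322
gripper_force: 24.8
time: 20.05
eef_pos: [409.8, -275.2, 87.4]
tool_rot: [-3.115, 0.4, 0.003]
force: [-0.1, 0.4, -0.9]
grip_width: 0.319
gripper_force: 24.8
from [ 409.8 -275.2   87.4] yaw -14.6 tilt 0.1 t 20.05 w 0.32 | 4 rows: [ 0.66 -0.5  26.59] rz 0.02
```

```bash
python3 -m pendant '{"angular":[[0,0,0],[0,0,0],[0,0,0],[0,0,0],[0,0,0],[0,0,0],[0,0,0],[0,0,0]],"offset":[[1,-1,30],[1,-1,40],[1,0,25],[0,0,9],[0,0,2],[0,0,0],[0,0,0],[0,0,0]],"gripper":[0,0,0,0,0,0,0.6,0.6]}' 25
python3 -m pendant '{"angular":[[0,0,0],[0,0,0],[0,0,0],[0,0,0],[0,0,0],[0,0,0],[0,0,0],[0,0,0]],"offset":[[0,0,0],[0,0,0],[0,0,-15],[0,0,-35],[0,0,-40],[0,0,-20],[0,0,0],[0,0,0]],"gripper":[0.6,0.6,0.6,0.6,0.6,0.6,0.6,0.6]}' 25
python3 - <<'E'
from h import *
plan(*at(O["pliers"],4),88,6)
E
```

```text
time: 21.05
eef_pos: [414.3, -275.5, -16.6]
tool_rot: [3.115, -0.401, 0.002]
force: [0.7, 0.2, 0.3]
grip_width: 0.47
gripper_force: 0.0
time: 22.05
eef_pos: [413.1, -274.7, 92.0]
tool_rot: [-3.116, 0.401, 0.001]
force: [-0.3, -0.3, 0.1]
grip_width: 0.602
gripper_force: 0.0
from [ 413.1 -274.7   92. ] yaw -14.7 tilt 0.1 t 22.05 w 0.60 | 6 rows: [  1.8  -32.97   0.67] rz -4.39
```

```bash
python3 -m pendant '{"angular":[[0,0,-4.4],[0,0,-4.4],[0,0,-4.4],[0,0,-4.4],[0,0,-4.4],[0,0,-4.4],[0,0,0],[0,0,0]],"offset":[[2,-33,1],[2,-33,1],[2,-33,1],[2,-33,1],[2,-33,1],[2,-33,0],[0,0,0],[0,0,0]],"gripper":[0.6,0.6,0.6,0.6,0.6,0.6,0.6,0.6]}' 25
python3 - <<'E'
from h import *
plan(*at(O["pliers"],4),-29.5,4)
overlay('wrist',[(O['pliers'],8,125),(T['hammer'],6,150)],'pics/w9.png')
E
```

```text
time: 23.05
eef_pos: [438.1, -79.9, 87.7]
tool_rot: [3.124, 0.322, 0.0]
force: [0.1, -0.6, -0.2]
grip_width: 0.598
gripper_force: 0.0
from [438.1 -79.9  87.7] yaw 11.8 tilt 0.1 t 23.05 w 0.60 | 4 rows: [-0.39 -0.14 29.3 ] rz 0.02
[[254.0, 248.0], [254.0, 192.0], [254.0, 130.0]]
[[109.0, 224.0], [99.0, 154.0], [90.0, 76.0]]
```

View pics/w9.png

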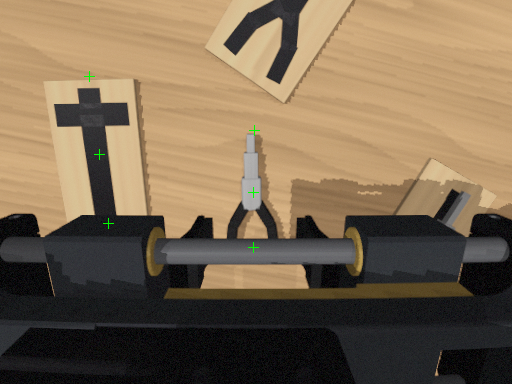

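The pliers tip (251,133) and hammer tile edge (89,80) both lie about 3 px below my marks, a common camera offset that cancels out. Grasping the joint.

```bash
python3 -m pendant '{"angular":[[0,0,0],[0,0,0],[0,0,0],[0,0,0],[0,0,0],[0,0,0],[0,0,0],[0,0,0]],"offset":[[-1,-1,30],[-1,0,40],[0,0,30],[0,0,13],[0,0,4],[0,0,0],[0,0,0],[0,0,0]],"gripper":[0.6,0.6,0.6,0.6,0.6,0,0,0]}' 25
python3 -m pendant '{"angular":[[0,0,0],[0,0,0],[0,0,0],[0,0,0],[0,0,0],[0,0,0],[0,0,0],[0,0,0]],"offset":[[0,0,0],[0,0,0],[0,0,0],[0,0,-15],[0,0,-35],[0,0,-40],[0,0,-25],[0,0,0]],"gripper":[0,0,0,0,0,0,0,0]}' 25
python3 - <<'E'
from h import *
plan(*at(T["pliers"],4),86,8)
E
```

```text
time: 24.1
eef_pos: [436.6, -79.5, -28.7]
tool_rot: [3.124, 0.321, 0.002]
force: [-0.4, -0.4, -0.5]
grip_width: 0.343
gripper_force: 0.0
time: 25.1
eef_pos: [437.6, -79.8, 87.7]
tool_rot: [3.123, 0.321, 0.007]
force: [0.4, 0.0, -1.1]
grip_width: 0.229
gripper_force: 24.9
from [437.6 -79.8  87.7] yaw 11.7 tilt 0.3 t 25.10 w 0.23 | 8 rows: [22.74 -1.02  0.21] rz 4.14
```

Gripped at 0.229 (20 mm). On to the pliers tile.

```bash
python3 -m pendant '{"angular":[[0,0,4.1],[0,0,4.1],[0,0,4.1],[0,0,4.1],[0,0,4.1],[0,0,4.1],[0,0,4.1],[0,0,4.4]],"offset":[[23,-1,0],[23,-1,0],[23,-1,0],[23,-1,0],[23,-1,0],[23,-1,0],[22,-1,0],[22,-1,0]],"gripper":[0,0,0,0,0,0,0,0]}' 25
python3 -m pendant '{"angular":[[0,0,0],[0,0,0]],"offset":[[0,0,0],[0,0,0]],"gripper":[0,0]}' 25
python3 - <<'E'
from h import *
plan(*at(T["pliers"],4),-22,4)
E
```

```text
time: 26.1
eef_pos: [615.0, -79.0, 83.3]
tool_rot: [3.087, -0.585, -0.005]
force: [0.7, 0.0, -1.5]
grip_width: 0.227
gripper_force: 24.9
time: 26.35
eef_pos: [614.1, -78.8, 84.1]
tool_rot: [3.088, -0.58, -0.005]
force: [0.3, 0.4, -1.1]
grip_width: 0.226
gripper_force: 24.9
from [614.1 -78.8  84.1] yaw -21.3 tilt 0.2 t 26.35 w 0.23 | 4 rows: [ 0.87  0.12 26.52] rz 0.03
```

```bash
python3 -m pendant '{"angular":[[0,0,0],[0,0,0],[0,0,0],[0,0,0],[0,0,0],[0,0,0],[0,0,0],[0,0,0]],"offset":[[2,0,30],[1,0,40],[0,0,25],[0,0,9],[0,0,2],[0,0,0],[0,0,0],[0,0,0]],"gripper":[0,0,0,0,0,0,0.5,0.5]}' 25
python3 -m pendant '{"angular":[[0,0,0],[0,0,0],[0,0,0],[0,0,0],[0,0,0],[0,0,0],[0,0,0],[0,0,0]],"offset":[[0,0,0],[0,0,0],[0,0,-15],[0,0,-35],[0,0,-40],[0,0,-20],[0,0,0],[0,0,0]],"gripper":[0.5,0.5,0.5,0.5,0.5,0.5,0.5,0.5]}' 25
python3 - <<'E'
from h import *
plan(*at(O["hammer"],12),88,10)
E
```

```text
time: 27.35
eef_pos: [619.4, -80.4, -19.3]
tool_rot: [3.087, -0.582, 0.003]
force: [1.2, -0.7, 0.1]
grip_width: 0.374
gripper_force: 0.0
time: 28.35
eef_pos: [617.4, -80.3, 88.0]
tool_rot: [3.087, -0.582, -0.004]
force: [0.1, -0.9, -0.0]
grip_width: 0.5
gripper_force: 0.0
from [617.4 -80.3  88. ] yaw -21.4 tilt 0.1 t 28.35 w 0.50 | 10 rows: [-29.48 -24.64   0.  ] rz 0.38
```

```bash
python3 -m pendant '{"angular":[[0,0,0.4],[0,0,0.4],[0,0,0.4],[0,0,0.4],[0,0,0.4]],"offset":[[-29.5,-24.5,0],[-29.5,-24.5,0],[-29.5,-24.5,0],[-29.5,-24.5,0],[-29.5,-24.5,0]],"gripper":[0.5,0.5,0.5,0.5,0.5]}' 25
python3 -m pendant '{"angular":[[0,0,0.4],[0,0,0.4],[0,0,0.4],[0,0,0.4],[0,0,0.4],[0,0,0],[0,0,0]],"offset":[[-29.5,-24.5,0],[-29.5,-24.5,0],[-29.5,-24.5,0],[-29.5,-24.5,0],[-29.5,-24.5,0],[0,0,0],[0,0,0]],"gripper":[0.5,0.5,0.5,0.5,0.5,0.5,0.5]}' 25
python3 - <<'E'
from h import *
plan(*at(O["hammer"],12),-28.5,4); print(monitor.state()["joints"].round(2))
overlay('wrist',[(O['hammer'],12,130)],'pics/w10.png')
E
```

```text
time: 28.98
eef_pos: [526.1, 89.6, 87.6]
tool_rot: [3.076, -0.636, -0.005]
force: [0.2, 0.8, -0.4]
grip_width: 0.499
gripper_force: 0.0
time: 29.85
eef_pos: [443.2, 259.9, 88.2]
tool_rot: [3.063, -0.689, -0.003]
force: [-0.8, 0.0, -0.1]
grip_width: 0.501
gripper_force: 0.0
from [443.2 259.9  88.2] yaw -25.4 tilt 0.1 t 29.85 w 0.50 | 4 rows: [-0.29 -0.42 29.18] rz -0.04
[-0.01  0.15 -0.61  1.89  0.1   1.13 -2.67]
[[253.0, 257.0], [252.0, 200.0], [252.0, 136.0]]
```

View pics/w10.png

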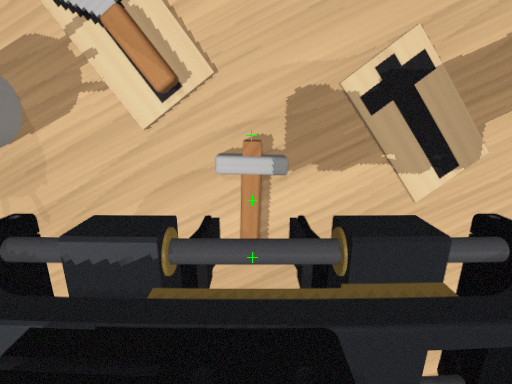

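The hammer is under the gripper as predicted (head at (252,164)), but joint 7 is at -2.67, right at its limit. I'll turn the gripper by a half turn, which gives the same grasp.

```bash
python3 -m pendant '{"angular":[[0,0,-10],[0,0,-10],[0,0,-10],[0,0,-10],[0,0,-10],[0,0,-10],[0,0,-10],[0,0,-10]],"offset":[[0,0,0],[0,0,0],[0,0,0],[0,0,0],[0,0,0],[0,0,0],[0,0,0],[0,0,0]],"gripper":[0.5,0.5,0.5,0.5,0.5,0.5,0.5,0.5]}' 25
python3 -m pendant '{"angular":[[0,0,-10],[0,0,-10],[0,0,-10],[0,0,-10],[0,0,-10],[0,0,-10],[0,0,-10],[0,0,-10]],"offset":[[0,0,0],[0,0,0],[0,0,0],[0,0,0],[0,0,0],[0,0,0],[0,0,0],[0,0,0]],"gripper":[0.5,0.5,0.5,0.5,0.5,0.5,0.5,0.5]}' 25
python3 -m pendant '{"angular":[[0,0,-10],[0,0,-10],[0,0,0],[0,0,0]],"offset":[[0,0,0],[0,0,0],[0,0,0],[0,0,0]],"gripper":[0.5,0.5,0.5,0.5]}' 25
python3 - <<'E'
from h import *
x,y,p=at(O["hammer"],12);plan(x,y,p+180,-28.5,4); print(monitor.state()["joints"].round(2))
E
```

```text
time: 30.9
eef_pos: [444.3, 259.2, 89.0]
tool_rot: [2.789, 1.446, -0.002]
force: [-0.0, -0.4, -0.5]
grip_width: 0.5
gripper_force: 0.0
time: 31.9
eef_pos: [444.3, 259.1, 89.0]
tool_rot: [-1.207, -2.9, 0.002]
force: [-0.8, -0.1, -0.6]
grip_width: 0.496
gripper_force: 0.0
time: 32.4
eef_pos: [444.0, 260.1, 89.3]
tool_rot: [-0.696, -3.063, 0.001]
force: [-0.6, -0.9, 0.2]
grip_width: 0.5
gripper_force: 0.0
from [444.  260.1  89.3] yaw 154.4 tilt 0.0 t 32.40 w 0.50 | 4 rows: [ 0.46  0.29 29.45] rz -0.10
[ 0.29  0.21 -0.95  1.88  0.19  1.14  0.39]
```

```bash
python3 -m pendant '{"angular":[[0,0,0],[0,0,0],[0,0,0],[0,0,0],[0,0,0],[0,0,0],[0,0,0],[0,0,0]],"offset":[[1,1,30],[1,0,40],[0,0,30],[0,0,13],[0,0,4],[0,0,0],[0,0,0],[0,0,0]],"gripper":[0.5,0.5,0.5,0.5,0.5,0,0,0]}' 35
python3 -m pendant '{"angular":[[0,0,0],[0,0,0],[0,0,0],[0,0,0],[0,0,0],[0,0,0],[0,0,0],[0,0,0]],"offset":[[0,0,0],[0,0,0],[0,0,0],[0,0,-15],[0,0,-35],[0,0,-40],[0,0,-25],[0,0,0]],"gripper":[0,0,0,0,0,0,0,0]}' 35
python3 - <<'E'
from h import *
x,y,p=at(T["hammer"],12);plan(x,y,p+180,86,8); print(monitor.state()["joints"].round(2))
E
```

```text
time: 33.4
eef_pos: [443.0, 263.0, -26.7]
tool_rot: [0.69, 3.063, 0.001]
force: [0.4, 0.4, -0.0]
grip_width: 0.243
gripper_force: 0.5
time: 34.4
eef_pos: [443.6, 263.4, 89.6]
tool_rot: [0.689, 3.061, 0.003]
force: [-0.2, 0.0, -2.2]
grip_width: 0.224
gripper_force: 34.8
from [443.6 263.4  89.6] yaw 154.6 tilt 0.2 t 34.40 w 0.22 | 8 rows: [ -4.53 -22.38   0.45] rz -4.63
[ 0.29  0.22 -0.96  1.88  0.2   1.14  0.38]
```

```bash
python3 -m pendant '{"angular":[[0,0,-4.6],[0,0,-4.6],[0,0,-4.6],[0,0,-4.6],[0,0,-4.6],[0,0,-4.6],[0,0,-4.6],[0,0,-4.8]],"offset":[[-4.5,-22.5,0],[-4.5,-22.5,0],[-4.5,-22.5,0],[-4.5,-22.5,0],[-4.5,-22.5,0],[-4.5,-22.5,0],[-4.5,-22,0],[-4.5,-22,0]],"gripper":[0,0,0,0,0,0,0,0]}' 35
python3 -m pendant '{"angular":[[0,0,0],[0,0,0]],"offset":[[0,0,0],[0,0,0]],"gripper":[0,0]}' 35
python3 - <<'E'
from h import *
x,y,p=at(T["hammer"],12);plan(x,y,p+180,-21,4)
E
```

```text
time: 35.4
eef_pos: [447.5, 82.3, 86.3]
tool_rot: [0.322, -3.123, 0.0]
force: [0.2, -0.1, -1.3]
grip_width: 0.226
gripper_force: 34.8
time: 35.65
eef_pos: [447.7, 84.2, 86.8]
tool_rot: [0.318, -3.124, -0.001]
force: [0.8, -0.2, -0.9]
grip_width: 0.228
gripper_force: 34.8
from [447.7  84.2  86.8] yaw -168.4 tilt 0.1 t 35.65 w 0.23 | 4 rows: [-0.73 -0.21 26.96] rz -0.02
```

```bash
python3 -m pendant '{"angular":[[0,0,0],[0,0,0],[0,0,0],[0,0,0],[0,0,0],[0,0,0],[0,0,0],[0,0,0]],"offset":[[-2,-1,30],[-1,0,40],[0,0,25],[0,0,10],[0,0,2],[0,0,0],[0,0,0],[0,0,0]],"gripper":[0,0,0,0,0,0,0.5,0.5]}' 35
python3 -m pendant '{"angular":[[0,0,0],[0,0,0],[0,0,0],[0,0,0],[0,0,0],[0,0,0],[0,0,0],[0,0,0]],"offset":[[0,0,0],[0,0,0],[0,0,-15],[0,0,-35],[0,0,-40],[0,0,-30],[0,40,-30],[0,40,0]],"gripper":[0.5,0.5,0.5,0.5,0.5,0.5,0.5,0.5]}' 35
python3 -m pendant '{"angular":[[0,0,0],[0,0,0],[0,0,0],[0,0,0],[0,0,0],[0,0,0],[0,0,0],[0,0,0]],"offset":[[0,45,0],[0,45,0],[0,45,0],[0,45,0],[0,40,0],[0,0,0],[0,0,0],[0,0,0]],"gripper":[0.5,0.5,0.5,0.5,0.5,0.5,0.5,0.5]}' 35
python3 - <<'E'
from h import *
f=cams.grab_frame("top")
c=f["img"][135:260,120:376,::-1]; cv2.imwrite("pics/crop2.png",cv2.resize(c,None,fx=3.125,fy=3.125,interpolation=cv2.INTER_CUBIC)[:600])
E
```

```text
time: 36.65
eef_pos: [452.6, 82.9, -18.7]
tool_rot: [-0.318, 3.124, -0.001]
force: [0.2, -0.4, -0.2]
grip_width: 0.369
gripper_force: 0.0
time: 37.65
eef_pos: [437.6, 162.7, 133.9]
tool_rot: [-0.316, 3.12, -0.002]
force: [0.3, 0.2, -1.8]
grip_width: 0.5
gripper_force: 0.0
time: 38.65
eef_pos: [392.3, 375.2, 130.7]
tool_rot: [-0.315, 3.125, -0.002]
force: [0.2, 0.5, 0.4]
grip_width: 0.498
gripper_force: 0.0
```

View pics/crop2.png

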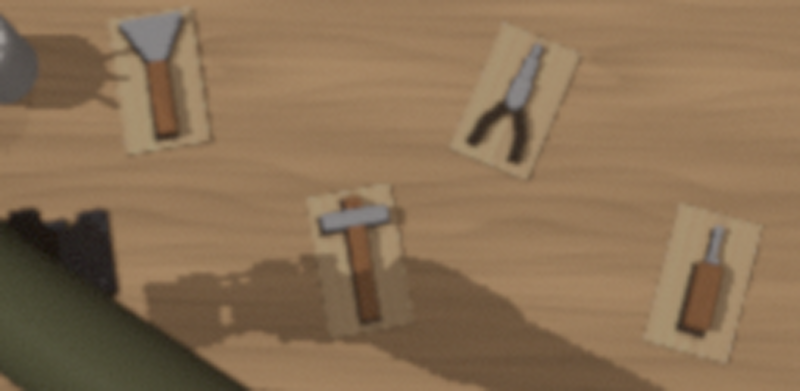

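The picture shows all four tools on their own outlines with heads matching: scraper (152,15)–(166,136), pliers (538,44)–(495,155), hammer (347,197)–(370,322), driver (719,228)–(698,333). A quick numeric check.

Run:
```python
from h import *; import pickle
f=pickle.load(open("top.pkl","rb"))
W=lambda p,z: world(f,(np.float64(p)+.5)/3.125-.5+[120,135],z)
for n,t,h,z in (("scraper",(166,136),(152,15),16),("pliers",(495,155),(538,44),15),("hammer",(370,322),(347,197),20),("driver",(698,333),(719,228),21)):
    w=W([t,h],z); d=w[1]-w[0]; a=np.radians(T[n][2]); e=w.mean(0)-T[n][:2]
    print(n,"along %.1f across %.1f"%(e@[np.cos(a),np.sin(a)],e@[-np.sin(a),np.cos(a)]),"yaw err %.1f L %.0f"%(np.degrees(np.arctan2(d[1],d[0]))-T[n][2],np.hypot(*d)))
```

```text
scraper along 3.2 across -1.4 yaw err -1.8 L 133
pliers along -0.6 across -0.6 yaw err 1.7 L 129
hammer along -0.8 across 1.0 yaw err 0.6 L 133
driver along 0.8 across -2.9 yaw err 3.3 L 111
```

All errors are within 4 mm and 4°, against limits of 12 mm and 11.5°. Handing in.

```bash
python3 -c "
from bench import workorder
print(workorder.job_done())"
```

```text
the job is handed in; nothing more can be done
None
```

All four tools are on their own outlines, within about 4 mm and 4° by the last top-camera check, with the jar and bottle left untouched; the job is handed in at about 39 s, but no verdict came back.

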